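# Load the fitting check standard and index the reader slide

### The arm

A 6-joint arm with a two-finger parallel gripper is mounted at the origin on a cart in front of the work surface, level with it; the furniture and walls round the work are solid. World frame = base frame: x ahead of the robot, y to its left, z up, the work surface at z = 0. Lengths are in m, angles in rad, forces in N, time in s.
With the tool pointing down it reaches from about 0.425 to 0.95 m from the base axis. Payload 3.5 kg.
Tool frame: the origin (TCP) lies at the very end of the fingers, on their centre line; the grasp point (between the pads) lies 19 mm behind it (ctrl.grip_point_offset is the distance from the TCP to the grasp point, in m); z points along the fingers, y is the line along which they close (so a half turn about z gives the same grasp; the last joint's range is limited). The gripper opens to 85 mm and grips with 20 to 120 N. Pads are 22 mm wide; open, the fingers measure 114 mm over their backs; the gripper's body (76 mm by 85 mm) begins 54 mm behind the grasp point. The pads swing forward as they close: fully open they stand 13 mm farther back than shut.
Start: joints at [-1.437, 0.286, 1.577, -0, 1.279, -0.15], TCP at [0.189, -0.648, 0.231] pointing down, gripper open.
Joint ranges: [-2.77, 2.77], [-0.9, 2.22], [0.21, 2.48], [-1.53, 4.67], [0.24, 2.81], [-2.84, 2.84]. Speed limits (rad/s): [2.79, 2.79, 3.14, 3.14, 3.14, 3.14].

### API

Orientations are given as a unit quaternion [x, y, z, w].
In Python, from plant import telemetry, vision, ctrl gives the robot as it stands.
- The arm moves only by the tool arm_command, never from a script. Its argument "series" is one flat list of numbers, 7 for each row, row after row: the shift along the tool's x, y, z in cm, then the turn, a rotation vector about the tool's x, y, z in degrees, then the closure, from 0 (fully open) to 1 (shut). A call has 1 to 10 rows; each row is the pose to reach, as a shift and turn from the pose commanded when the call began, along the tool's axes at that moment; what a row does not reach only later rows make up. A row lasts 1/12 s, in which the tool goes at most 41.7 mm and 7.16 degrees, less where a joint would pass 70% of its speed; a pose out of reach is approached as far as the arm can. A call with a gripper value outside its range is refused whole. The fingers move at their own pace and stop on an object; "force" is the grip in N (left out, the last holds). Time passes only in rows, so rows that repeat a pose let the fingers close. It gives the time, the measured TCP pose, the force, the opening and the grip force at its end, in the units of the state.
- telemetry.get_state(): the state, without advancing time (a new reading comes with each control period).
- vision.read_camera(name): name is "scene" or "top" or "wrist"; returns a dict with "color" (420x560x3 uint8, blue, green, red), "K" (3x3 intrinsics, pixels), "rvec" (rotation vector, rad) and "tvec" (3), from world to camera coordinates, as OpenCV has them; the wrist camera has in their place "T_tool_cam" (4x4, takes a point from camera to tool coordinates, whose origin is the TCP and whose axes are the flange's). Camera axes: x right, y down, z forward; pixel columns grow to the right and rows downward; lengths in m; the calibration is good to about 2 mm. A picture is of the moment at which its call begins: read the wrist's pose just before it. There is no depth.
- ctrl.sign_off(): hands the job in; it is judged then, once.
The state is a dict: "time": time; "qpos": joint angles; "dq": joint speeds; "joint_efforts": joint torques, N m; "eef_pos": TCP position; "tcp_rot": TCP orientation; "contact_force": force on the tool from outside, world axes, zero at the start; "wrist_torque": the same for the moment, N m; "opening": opening from 0.0 (shut) to 1.0 (fully open); "finger_force": force on a finger pad.
Only numpy, scipy, OpenCV 4.12 (cv2) and the standard library are available. Lean on these libraries where they do the work, as an engineer would, in place of code of your own. Each camera call takes 0.05 s, during which the arm holds its last target. There are 200 camera calls.

### The job

Of the three green check standards, take the one whose body just fits the bore of the blue carriage (the middle size) and seat it fully in the bore while the carriage is still near its home end. Then take the carriage by its black knob and slide it along the rail, away from home, until its spring ball clicks into the hidden notch and the yellow pin sinks; keep it there. Finish with the knob still gripped and the carriage at rest in the notch, and leave the other two standards, the cups and the timer where they stand.

Things in the scene. Friction and masses are not known exactly. Their poses are not given: they have to be found in the camera images.
- stage: Fixed reader stage: aluminium base 110 (x) by 340 (y) by 12 mm, black end stops 38 mm high, behind the rail a white reading bar 76 mm high (x +76 to +120, y -55 to +155 mm). Origin: centre of the base's underside, on the desk; z up. The rail runs along its y axis; home is the -y end, the carriage is slid towards +y.
- carriage: Blue block 76 (x) by 130 (y) by 30 mm high that slides only along the stage's y; axes as the stage's. Origin: centre of its underside, 20 mm above the desk (top at 50 mm). At the home stop its origin is at stage y = -85 mm; it starts 0 to 25 mm from there; travel 165 mm. About 2 N of friction. The notch is met with its origin between stage y = -30 and +40 mm (differs each time, cannot be seen).
- bore (a point): Centre of the mouth of the blind round bore in the carriage's top, 36 mm towards +y from the carriage's origin, 50 mm above the desk. Bore diameter 31 mm, depth 24 mm, slightly chamfered.
- knob (a point): Upright round black knob fixed on the carriage, 22 mm diameter, 50 mm tall, standing on the carriage top 40 mm towards -y from the carriage's origin (76 mm from the bore). This point: centre of its foot, 50 mm above the desk; its top is 100 mm above the desk.
- index_pin (a joint): Yellow 8 mm pin in the middle of the carriage top, fixed to the spring ball. Value in m: about -0.001 while the ball rides on the flat (pin 7 mm proud), about -0.005 at the notch's bottom (3 mm proud). The notch is a 35 degree V, 7 mm to each side: in it the spring draws the carriage to the centre with about 6 N, so pushing on past the centre meets 6 to 9 N more resistance (the click).
- standard_mid: The correct check standard: green upright plug with a black band, body 28 mm diameter by 36 mm, chamfered foot; on it a steel grip stem 18 mm diameter by 27 mm (63 mm overall); 55 to 115 g. Origin: centre of its underside. Stands loose on the desk. Seated, its underside is on the bore's floor, 26 mm above the desk, its body 12 mm out of the carriage.
- standard_thin: Look-alike with a 22 mm body (too loose for the bore), same heights and stem. Origin: centre of its underside. Must not be moved.
- standard_thick: Look-alike with a 34 mm body (does not enter the bore), same heights and stem. Origin: centre of its underside. Must not be moved.
- yellow_cup: Bystander: specimen cup with yellow lid, 64 mm diameter, 64 mm high, origin at its underside's centre.
- blue_cup: Bystander: specimen cup with blue lid, 64 mm diameter, 64 mm high, origin at its underside's centre.
- timer: Bystander: white digital timer lying flat, 66 by 62 by 18 mm, origin at its underside's centre.
There are look-alikes about, which are no part of the job. Leave any brown look-alike of the standard_mid alone.

How it is judged:
By the outcome, as a careful person would: the job done as asked, in the order asked, and still so for the second after the job is handed in, while the arm keeps its last pose, push and grip.
It also fails if it takes over 64 s, if anything falls off the work surface, if the arm or the gripper's body presses on something with over 40 N, if the wrist force passes 120 N, or if a joint passes its speed limit or range.

## Working session

There is one attempt and no reset: what is moved stays moved. The work goes in short steps, Python scripts to look and compute and a tool call to move; the robot and the scene stay as the last step left them, time stands still between calls to the robot, and variables do not carry over. Pictures are saved under pics/ and viewed, at most 10 in all, crops included, and the job is handed in when it is done.

Besides the shell and the picture viewer there is one more tool, called after "Emit:" as name(argument=value, ...), one argument or row to a line, values as JSON. arm_command: Moves the arm, as the interface text tells. Its arguments: {"type":"object","properties":{"series":{"type":"array","items":{"type":"number"}},"force":{"type":"number"}},"required":["series"]}

```bash
mkdir -p pics; ls; python3 - <<'E'
from plant import telemetry, vision, ctrl
import cv2,numpy as np,pickle
print(telemetry.get_state(), ctrl.grip_point_offset)
for n in("scene","top"):
    c=vision.read_camera(n); pickle.dump(c,open(f"{n}0.pkl","wb")); cv2.imwrite(f"pics/{n}0.png",c["color"])
    print(n,c["K"],c["rvec"],c["tvec"])
E
```

```text
pics
{'time': 0.0, 'qpos': array([-1.43702313e+00,  2.87221710e-01,  1.57816282e+00, -1.80335699e-06,
        1.27860967e+00, -1.49986231e-01]), 'dq': array([-0.00096919,  0.00207429, -0.00105974,  0.00055416, -0.00081538,
        0.00114004]), 'joint_efforts': array([-6.21084509e-04, -4.05981159e+01, -2.92626840e+01, -1.62815945e-04,
        5.70753735e-03,  5.33533964e-06]), 'eef_pos': array([ 0.18892624, -0.64734043,  0.22991749]), 'tcp_rot': array([ 9.89951195e-01,  1.41404345e-01,  8.87088487e-06, -1.20074359e-03]), 'contact_force': array([-1.07471353, -0.3033175 , -0.12408989]), 'wrist_torque': array([-0.01992891,  0.0137573 ,  0.02151659]), 'finger_force': 0.0, 'opening': 1.0014063510306612} 0.0187
scene [[449.56489056   0.         271.4510739 ]
 [  0.         449.56489056 203.02351873]
 [  0.           0.           1.        ]] [ 1.23917848 -1.95794525  1.1995009 ] [0.19389688 0.29675658 0.81916434]
top [[514.57216354   0.         281.71549266]
 [  0.         514.57216354 202.1403049 ]
 [  0.           0.           1.        ]] [ 1.71741324 -2.45113568  0.27746654] [0.15670695 0.51817041 1.73168634]
```

View pics/top0.png

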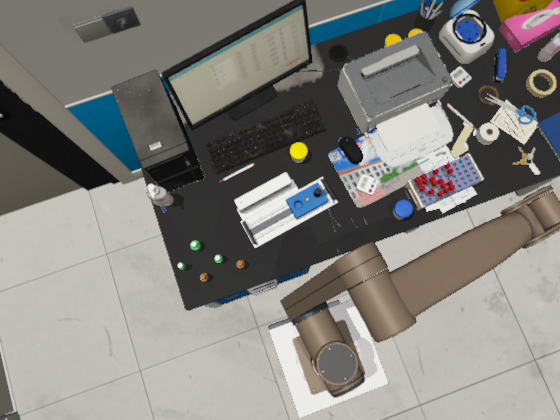

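View pics/scene0.png

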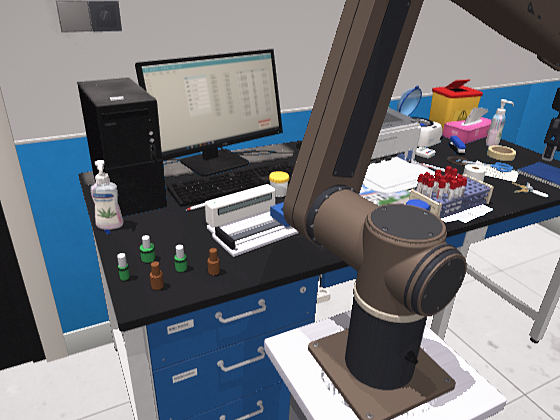

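The top view has three green standards at (195,245), (182,267) and (218,259), and two brown look-alikes at (204,277) and (240,264). The carriage is at about (308,202), with the stage running from about (330,195) to (245,235). Next I'll enlarge crops to compare the body widths.

```bash
cat > h.py <<'E'
import cv2,numpy as np,pickle
from scipy.spatial.transform import Rotation as R
def ext(c):
    return R.from_rotvec(np.ravel(c["rvec"])).as_matrix(),np.ravel(c["tvec"])
def toplane(c,uv,z,pose=None):
    """pixel -> world point at height z; pose=(p,q) for the wrist camera"""
    d=np.linalg.inv(c["K"])@np.array([*uv,1.])
    if pose is None:
        A,t=ext(c); o=-A.T@t; d=A.T@d
    else:
        T=np.eye(4);T[:3,:3]=R.from_quat(pose[1]).as_matrix();T[:3,3]=pose[0]
        T=T@c["T_tool_cam"]; o=T[:3,3]; d=T[:3,:3]@d
    return o+d*(z-o[2])/d[2]
def proj(c,P,pose=None):
    P=np.atleast_2d(P).astype(float)
    if pose is None: A,t=ext(c); X=P@A.T+t
    else:
        T=np.eye(4);T[:3,:3]=R.from_quat(pose[1]).as_matrix();T[:3,3]=pose[0]
        T=np.linalg.inv(T@c["T_tool_cam"]); X=P@T[:3,:3].T+T[:3,3]
    x=X@c["K"].T; return x[:,:2]/x[:,2:]
E
python3 - <<'E'
from h import *
t=pickle.load(open("top0.pkl","rb"));s=pickle.load(open("scene0.pkl","rb"))
a=cv2.resize(s["color"][225:295,100:230],None,fx=6,fy=6,interpolation=2)[:300,:780]
b=cv2.resize(t["color"][165:290,170:345],None,fx=4.4,fy=4.4,interpolation=2)
cv2.imwrite("pics/s1.png",cv2.resize(s["color"][225:295,100:230],None,fx=6,fy=6,interpolation=2));cv2.imwrite("pics/t1.png",b)
hsv=cv2.cvtColor(s["color"],cv2.COLOR_BGR2HSV)
for nm,c in(("s",s),("t",t)):
    hsv=cv2.cvtColor(c["color"],cv2.COLOR_BGR2HSV)
    m=cv2.inRange(hsv,(45,120,40),(85,255,255))
    n,l,st,ce=cv2.connectedComponentsWithStats(m)
    for i in range(1,n):
        if st[i,4]>8: print(nm,st[i],ce[i].round(1),toplane(c,ce[i],.03).round(3))
E
```

```text
s [140 243  15  20 198] [147.3 253.9] [0.482 0.307 0.03 ]
s [174 254  12   7  37] [179.9 258. ] [0.435 0.242 0.03 ]
s [175 260  12  12 112] [180.7 266.1] [0.403 0.249 0.03 ]
s [118 263  12  18 114] [123.7 273.1] [0.429 0.37  0.03 ]
t [382 170  16  12  67] [388.8 176. ] [ 0.506 -0.425  0.03 ]
t [190 240  11  11  59] [196.1 246.1] [0.502 0.301 0.03 ]
t [214 254   9  10  28] [219.4 259.8] [0.429 0.24  0.03 ]
t [180 265   7   5  15] [183.7 267.7] [0.445 0.364 0.03 ]
```

View pics/s1.png

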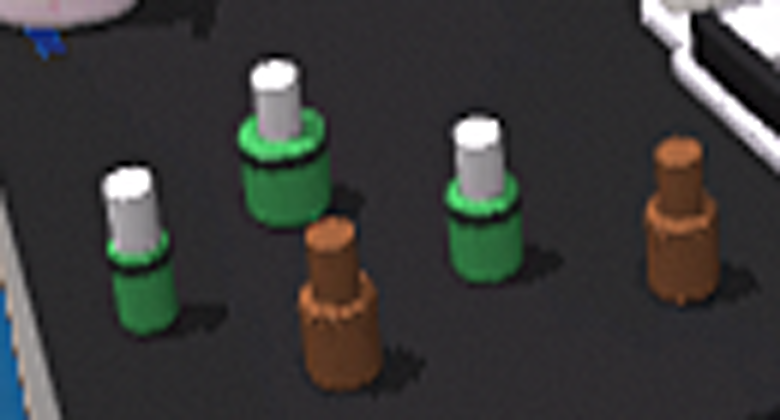

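View pics/t1.png

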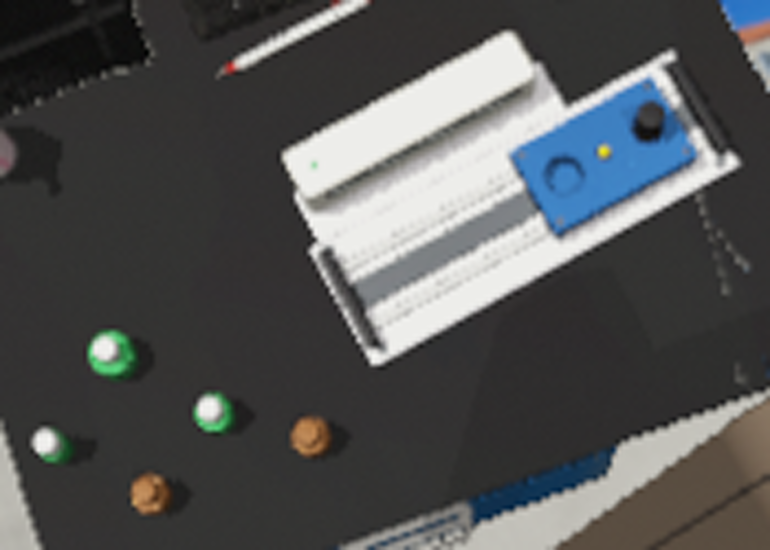

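Body widths in the scene crop are about 62 px for left (124,268), 88 px for back (147,250) and 75 px for right (180,258). That gives thin, thick and mid. The mid standard is the right-hand green one, at scene (180,258) and top (218,259). The brown ones are excluded. In the top crop the bore is at (566,173), the pin at (603,151) and the knob top at (650,118).

```bash
python3 - <<'E'
from h import *
t=pickle.load(open("top0.pkl","rb"));s=pickle.load(open("scene0.pkl","rb"))
f=lambda u,v:((u+.5)/4.4-.5+170,(v+.5)/4.4-.5+165)
P={}
for n,u,v,z in(("bore",566,173,.05),("knob",650,118,.1),("pin",603,151,.057),("mid",210,411,.063),("thick",108,350,.063),("thin",46,443,.063),("br1",311,433,.063),("br2",150,490,.063),
 ("c1",640,79,.05),("c2",512,155,.05),("c3",559,234,.05),("c4",695,158,.05)):
    P[n]=toplane(t,f(u,v),z); print(n,P[n].round(4),np.hypot(*P[n][:2]).round(3))
for n,u,v in(("mid",477,127),("thick",275,70),("thin",128,180)):
    print("scene",n,toplane(s,((u+.5)/6-.5+100,(v+.5)/6-.5+225),.063).round(4))
d=P["bore"]-P["knob"];print("b-k",np.hypot(*d[:2]),np.degrees(np.arctan2(d[1],d[0])))
for a,b in(("c4","c3"),("c1","c2"),("c1","c4"),("c2","c3")):
    d=P[b]-P[a];print(a,b,np.hypot(*d[:2]).round(4),np.degrees(np.arctan2(d[1],d[0])))
print("carriage c",np.mean([P[c] for c in("c1","c2","c3","c4")],0))
for n in P:
  if n in("thick","thin","br1","br2"):
    d=P[n]-P["mid"];print(n,np.hypot(*d[:2]).round(3),np.degrees(np.arctan2(d[1],d[0])))
E
```

```text
bore [ 0.5169 -0.0826  0.05  ] 0.523
knob [ 0.5254 -0.1539  0.1   ] 0.547
pin [ 0.5222 -0.1157  0.057 ] 0.535
mid [0.4316 0.2422 0.063 ] 0.495
thick [0.5036 0.3017 0.063 ] 0.587
thin [0.4513 0.3685 0.063 ] 0.583
br1 [0.3889 0.1744 0.063 ] 0.426
br2 [0.3898 0.3044 0.063 ] 0.495
c1 [ 0.5692 -0.1653  0.05  ] 0.593
c2 [ 0.5454 -0.0473  0.05  ] 0.547
c3 [ 0.4724 -0.0602  0.05  ] 0.476
c4 [ 0.4933 -0.1833  0.05  ] 0.526
scene mid [0.436  0.2407 0.063 ]
scene thick [0.508  0.3018 0.063 ]
scene thin [0.4537 0.3677 0.063 ]
b-k 0.07183521612596447 96.76384460616885
c4 c3 0.1249 99.60847501466829
c1 c2 0.1204 101.38542627371876
c1 c4 0.078 -166.6496505473936
c2 c3 0.0741 -169.96860786118992
carriage c [ 0.52009759 -0.11400523  0.05      ]
thick 0.093 39.56607017191526
thin 0.128 81.14380441749257
br1 0.08 -122.18975240551393
br2 0.075 123.91133268181159
```

Emit:
arm_command(
  series=[44.6,-41.9,0,0,0,-84,0,44.6,-41.9,0,0,0,-84,0,44.6,-41.9,0,0,0,-84,0,44.6,-41.9,0,0,0,-84,0,44.6,-41.9,0,0,0,-84,0,44.6,-41.9,0,0,0,-84,0,44.6,-41.9,0,0,0,-84,0,44.6,-41.9,0,0,0,-84,0,44.6,-41.9,0,0,0,-84,0,44.6,-41.9,0,0,0,-84,0],
)

```text
time: 0.93
eef_pos: [0.401, -0.287, 0.231]
tcp_rot: [0.718, 0.696, 0.0, -0.0]
contact_force: [0.5, -0.1, 0.3]
opening: 0.997
finger_force: 0.0
```

```bash
cat >> h.py <<'E'
def go(target,yaw):
    """print shift (cm, tool axes) and rotvec (deg) from measured pose to tool-down target; yaw = world angle of tool x, deg"""
    from plant import telemetry
    s=telemetry.get_state(); A=R.from_quat(s["tcp_rot"])
    B=R.from_euler("z",yaw,degrees=True)*R.from_rotvec([np.pi,0,0])
    print("t",round(s["time"],2),"p",s["eef_pos"].round(4),"yaw",np.degrees(np.arctan2(*A.as_matrix()[1::-1,0])).round(2),
      "open",round(s["opening"],3),"F",s["contact_force"].round(1),"ff",round(s["finger_force"],1))
    print("shift",(A.inv().apply(np.array(target)-s["eef_pos"])*100).round(2),"rot",np.degrees((A.inv()*B).as_rotvec()).round(2))
E
python3 -c "
from h import *
go([.5,-.12,.23],100.5)"
```

```text
t 0.93 p [ 0.401 -0.287  0.231] yaw 88.21 open 0.997 F [ 0.5 -0.1  0.3] ff 0.0
shift [17.    9.37  0.1 ] rot [-1.000e-02 -2.000e-02 -1.229e+01]
```

Emit:
arm_command(
  series=[17,9.4,0.1,0,0,-12.3,0,17,9.4,0.1,0,0,-12.3,0,17,9.4,0.1,0,0,-12.3,0,17,9.4,0.1,0,0,-12.3,0,17,9.4,0.1,0,0,-12.3,0,17,9.4,0.1,0,0,-12.3,0,17,9.4,0.1,0,0,-12.3,0],
)

```text
time: 1.52
eef_pos: [0.501, -0.1212, 0.2298]
tcp_rot: [0.64, 0.768, -0.0, -0.0]
contact_force: [-0.3, -0.7, 0.4]
opening: 1.0
finger_force: 0.0
```

```bash
python3 - <<'E'
from h import *
from plant import vision,telemetry
go([.42,.24,.23],100.5)
s=telemetry.get_state();c=vision.read_camera("wrist");c["pose"]=(s["eef_pos"],s["tcp_rot"])
pickle.dump(c,open("w1.pkl","wb"));cv2.imwrite("pics/w1.png",c["color"]);print(c["K"],c["T_tool_cam"])
E
```

```text
t 1.52 p [ 0.501  -0.1212  0.2298] yaw 100.37 open 1.0 F [-0.3 -0.7  0.4] ff 0.0
shift [ 3.699e+01 -1.470e+00 -1.000e-02] rot [-0.06 -0.02 -0.13]
[[327.41786576   0.         275.89163571]
 [  0.         327.41786576 211.73364668]
 [  0.           0.           1.        ]] [[ 1.94418816e-04 -9.60670176e-01 -2.77691869e-01  6.97970999e-02]
 [ 9.99999961e-01  2.42676314e-04 -1.39410235e-04 -4.85724084e-04]
 [ 2.01316494e-04 -2.77691831e-01  9.60670186e-01 -1.43368597e-01]
 [ 0.00000000e+00  0.00000000e+00  0.00000000e+00  1.00000000e+00]]
```

View pics/w1.png

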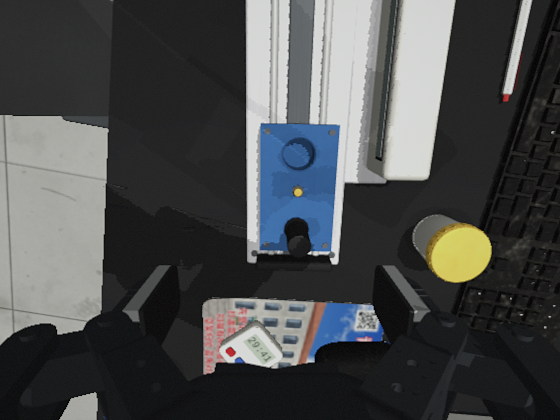

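The wrist view shows the bore mouth at (298,153), the pin at (298,191), and the knob with its top at (299,243). The carriage's far edge runs (261,125)–(340,124), and the yellow cup is at (458,255), clear to the right.

```bash
python3 - <<'E'
from h import *
c=pickle.load(open("w1.pkl","rb"));p=c["pose"]
for n,u,v,z in(("bore",298.5,153.5,.05),("pin",298,191.5,.057),("knobtop",299,243,.1),("cl",261,125,.05),("cr",339.5,124,.05)):
    print(n,toplane(c,(u,v),z,p).round(4))
hsv=cv2.cvtColor(c["color"],cv2.COLOR_BGR2HSV)
m=cv2.inRange(hsv,(100,120,60),(125,255,255));m[:115]=0;m[262:]=0;m[:,:250]=0;m[:,350:]=0
ys,xs=np.nonzero(m)
W=np.array([toplane(c,q,.05,p)[:2] for q in zip(xs,ys)])
r=cv2.minAreaRect((W*1000).astype(np.float32));print(r)
# edge fits: left and right edges per row
for pick in(np.min,np.max):
    E=np.array([toplane(c,(pick(xs[ys==y]),y),.05,p)[:2] for y in range(132,225)])
    k=np.polyfit(E[:,1],E[:,0],1);print("edge dir deg",90-np.degrees(np.arctan(k[0])),"x at y=-.1",np.polyval(k,-.1))
# bore: dark ellipse
hs=m[140:168,280:318]
cv2.imwrite("pics/b.png",cv2.resize(c["color"][115:265,240:360],None,fx=4,fy=4,interpolation=2))
E
```

```text
bore [ 0.5156 -0.0823  0.05  ]
pin [ 0.5219 -0.1182  0.057 ]
knobtop [ 0.5276 -0.1552  0.1   ]
cl [ 0.475  -0.0624  0.05  ]
cr [ 0.5485 -0.048   0.05  ]
((521.704345703125, -118.71784210205078), (75.18365478515625, 129.9052276611328), 9.282967567443848)
edge dir deg 98.76832193781559 x at y=-.1 0.4812031736950284
edge dir deg 99.32058087944779 x at y=-.1 0.5561820434250982
```

View pics/b.png

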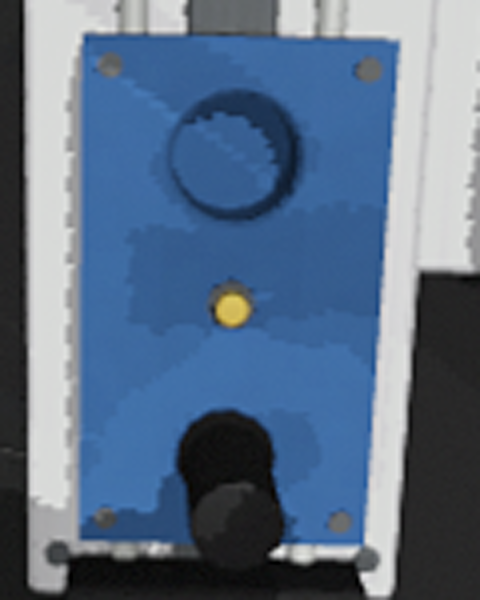

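Emit:
arm_command(
  series=[36.9,0,0,0,0,1.1,0.3,36.9,0,0,0,0,1.1,0.3,36.9,0,0,0,0,1.1,0.3,36.9,0,0,0,0,1.1,0.3,36.9,0,0,0,0,1.1,0.3,36.9,0,0,0,0,1.1,0.3,36.9,0,0,0,0,1.1,0.3,36.9,0,3,0,0,1.1,0.3,36.9,0,6,0,0,1.1,0.3,36.9,0,7,0,0,1.1,0.3],
)

```text
time: 2.4
eef_pos: [0.4351, 0.2421, 0.1595]
tcp_rot: [0.649, 0.761, 0.001, 0.0]
contact_force: [-0.5, 0.4, -0.2]
opening: 0.7
finger_force: 0.0
```

Emit:
arm_command(
  series=[0,0,0,0,0,0,0.3,0,0,0,0,0,0,0.3,0,0,0,0,0,0,0.3],
)

```text
time: 2.65
eef_pos: [0.4369, 0.2393, 0.1615]
tcp_rot: [0.65, 0.76, 0.0, 0.001]
contact_force: [0.8, -0.7, 0.7]
opening: 0.701
finger_force: 0.0
```

```bash
python3 - <<'E'
from h import *
from plant import vision,telemetry
go([.434,.2415,.16],99.3)
s=telemetry.get_state();c=vision.read_camera("wrist");c["pose"]=(s["eef_pos"],s["tcp_rot"])
pickle.dump(c,open("w2.pkl","wb"));cv2.imwrite("pics/w2.png",c["color"])
print(proj(c,[[.434,.2415,.063],[.434,.2415,0]],c["pose"]))
E
```

```text
t 2.65 p [0.4369 0.2393 0.1615] yaw 98.97 open 0.701 F [ 0.8 -0.7  0.7] ff 0.0
shift [ 0.26 -0.25  0.15] rot [ 0.09  0.02 -0.33]
[[273.08134942 208.2815481 ]
 [273.53941584 190.5452802 ]]
```

View pics/w2.png

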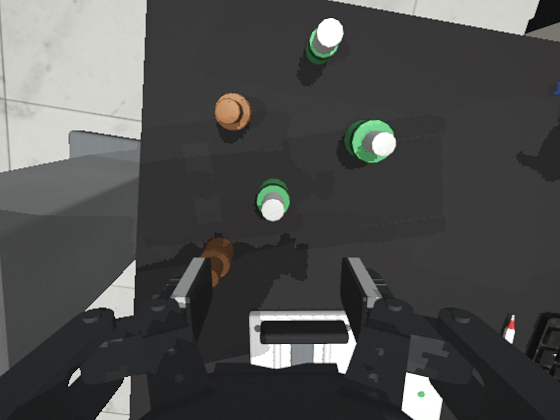

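The wrist view shows the mid standard's stem top at (272.5,209.5) against a predicted (273,208). The brown one at (216,258) and thick at (375,142) are clear of the finger path.

```bash
python3 - <<'E'
from h import *
c=pickle.load(open("w2.pkl","rb"))
hsv=cv2.cvtColor(c["color"],cv2.COLOR_BGR2HSV)[185:225,255:292]
m=cv2.inRange(hsv,(0,0,185),(180,60,255));ys,xs=np.nonzero(m)
print(len(xs),xs.min()+255,xs.max()+255,ys.min()+185,ys.max()+185)
P=toplane(c,(xs.mean()+255,ys.mean()+185),.063,c["pose"]);print(P)
from plant import telemetry
s=telemetry.get_state();print(s["eef_pos"])
go([*P[:2],.040],99.3)
E
```

```text
382 262 284 199 220
[0.43371016 0.24059233 0.063     ]
[0.43738606 0.2394084  0.16218705]
t 2.7 p [0.4374 0.2394 0.1622] yaw 98.95 open 0.704 F [ 0.1 -0.2  0.6] ff 0.0
shift [ 0.17 -0.38 12.22] rot [ 0.18 -0.   -0.35]
```

Emit:
arm_command(
  series=[0.2,-0.4,2,0,0,-0.3,0.3,0.2,-0.4,5,0,0,-0.3,0.3,0.2,-0.4,8,0,0,-0.3,0.3,0.2,-0.4,8.5,0,0,-0.3,0.3,0.2,-0.4,8.5,0,0,-0.3,0.3,0.2,-0.4,8.5,0,0,-0.3,0.3,0.2,-0.4,8.5,0,0,-0.3,0.3],
)

```text
time: 3.28
eef_pos: [0.4337, 0.2421, 0.0781]
tcp_rot: [0.647, 0.762, 0.002, 0.001]
contact_force: [0.1, 0.6, 0.6]
opening: 0.7
finger_force: 0.0
```

```bash
python3 - <<'E'
from h import *
go([.4337,.2406,.040],99.3)
from plant import vision,telemetry
s=telemetry.get_state();c=vision.read_camera("wrist");c["pose"]=(s["eef_pos"],s["tcp_rot"])
pickle.dump(c,open("w3.pkl","wb"));cv2.imwrite("pics/w3.png",c["color"][120:420,100:460])
print(proj(c,[.4337,.2406,.063],c["pose"])-[100,120])
go([.4337,.2406,.040],99.3)
E
```

```text
t 3.28 p [0.4337 0.2421 0.0781] yaw 99.33 open 0.7 F [0.1 0.6 0.6] ff 0.0
shift [-0.15 -0.04  3.8 ] rot [ 0.28 -0.04  0.03]
[[176.30590135 138.36488501]]
t 3.33 p [0.4335 0.2422 0.0779] yaw 99.35 open 0.701 F [-0.6  0.4  0.4] ff 0.0
shift [-0.16 -0.02  3.79] rot [ 0.27 -0.04  0.05]
```

View pics/w3.png

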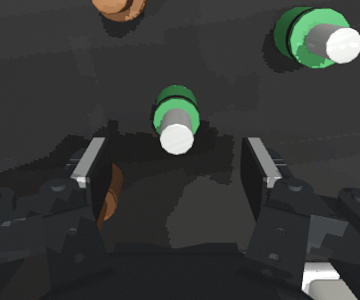

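The stem top is at (176.5,138.5) in the crop, where predicted, and centred between the fingers. I'll descend and grip.

Emit:
arm_command(
  series=[-0.15,0,1.5,0.3,0,0,0.3,-0.15,0,3,0.3,0,0,0.3,-0.15,0,3.8,0.3,0,0,0.3,-0.15,0,3.8,0.3,0,0,0.3,-0.15,0,3.8,0.3,0,0,0.6,-0.15,0,3.8,0.3,0,0,0.8,-0.15,0,3.8,0.3,0,0,1,-0.15,0,3.8,0.3,0,0,1,-0.15,0,3.8,0.3,0,0,1,-0.15,0,3.8,0.3,0,0,1],
  force=40,
)

```text
time: 4.17
eef_pos: [0.4325, 0.2407, 0.0384]
tcp_rot: [0.647, 0.763, -0.001, -0.001]
contact_force: [-0.1, 0.4, 4.0]
opening: 0.193
finger_force: 39.0
```

Emit:
arm_command(
  series=[0,0,0,0,0,0,1,0,0,0,0,0,0,1,0,0,-1,0,0,0,1,0,0,-4,0,0,0,1,0,0,-8,0,0,0,1,0,0,-10,0,0,0,1,0,0,-10,0,0,0,1,0,0,-10,0,0,0,1],
)

```text
time: 4.83
eef_pos: [0.4327, 0.2407, 0.1387]
tcp_rot: [0.647, 0.763, -0.001, -0.001]
contact_force: [-0.9, 0.3, -0.6]
opening: 0.195
finger_force: 39.2
```

```bash
python3 - <<'E'
from h import *
go([.5158,-.0828,.15],99.3)
E
```

```text
t 4.83 p [0.4327 0.2407 0.1387] yaw 99.39 open 0.195 F [-0.9  0.3 -0.6] ff 39.2
shift [-33.27   2.92  -1.15] rot [-0.14 -0.02  0.09]
```

Emit:
arm_command(
  series=[-3,0.3,0,0,0,0,1,-7,0.6,0,0,0,0,1,-11,0.9,0,0,0,0,1,-15,1.2,0,0,0,0,1,-19,1.6,0,0,0,0,1,-23,2,0,0,0,0,1,-27,2.4,0,0,0,0,1,-30,2.7,0,0,0,0,1,-32.5,2.9,0,0,0,0,1,-33.3,2.9,0,0,0,0,1],
)

```text
time: 5.67
eef_pos: [0.5143, -0.0862, 0.135]
tcp_rot: [0.648, 0.761, -0.003, -0.003]
contact_force: [0.8, 0.2, 0.7]
opening: 0.197
finger_force: 39.2
```

Emit:
arm_command(
  series=[0,0,1,0,0,0,1,0,0,2,0,0,0,1,0,0,2,0,0,0,1,0,0,2,0,0,0,1],
)

```text
time: 6.0
eef_pos: [0.5131, -0.0814, 0.1149]
tcp_rot: [0.646, 0.763, -0.003, -0.004]
contact_force: [-0.1, 1.0, -0.9]
opening: 0.193
finger_force: 39.2
```

```bash
python3 - <<'E'
from h import *
from plant import vision,telemetry
go([.5158,-.0828,.0964],99.3)
s=telemetry.get_state();c=vision.read_camera("wrist");c["pose"]=(s["eef_pos"],s["tcp_rot"])
pickle.dump(c,open("w4.pkl","wb"));cv2.imwrite("pics/w4.png",cv2.resize(c["color"][120:330,160:400],None,fx=2.5,fy=2.5))
print((proj(c,[[.5158,-.0828,.05],[.5158,-.0828,.083]],c["pose"])-[160,120])*2.5)
go([.5158,-.0828,.0964],99.3)
E
```

```text
t 6.0 p [ 0.5131 -0.0814  0.1149] yaw 99.48 open 0.193 F [-0.1  1.  -0.9] ff 39.2
shift [-0.19  0.26  1.84] rot [-0.54 -0.15  0.18]
[[302.73340996 270.87400841]
 [303.55768231 317.35926496]]
t 6.05 p [ 0.514  -0.0817  0.1159] yaw 99.49 open 0.192 F [-0.5 -0.1  0.2] ff 39.2
shift [-0.14  0.18  1.95] rot [-0.43 -0.08  0.19]
```

View pics/w4.png

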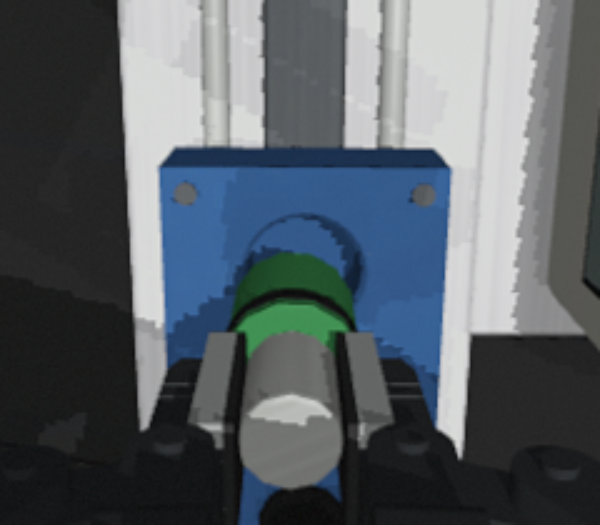

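The bore's rim is centred at u≈303 in the crop with its top at v≈213, which matches the prediction. The plug is about 2 mm left (tool −y), as the pose says, so I'll correct and lower.

Emit:
arm_command(
  series=[-0.15,0.2,0.5,-0.4,-0.1,0.2,1,-0.15,0.2,1.2,-0.4,-0.1,0.2,1,-0.15,0.2,1.7,-0.4,-0.1,0.2,1,-0.15,0.2,1.7,-0.4,-0.1,0.2,1,-0.15,0.2,1.7,-0.4,-0.1,0.2,1,-0.15,0.2,1.7,-0.4,-0.1,0.2,1],
)

```text
time: 6.55
eef_pos: [0.5172, -0.0845, 0.1002]
tcp_rot: [0.648, 0.761, 0.0, 0.001]
contact_force: [0.7, 0.4, -1.0]
opening: 0.193
finger_force: 39.2
```

```bash
python3 - <<'E'
from h import *
go([.5158,-.0828,.0644],99.3)
E
```

```text
t 6.55 p [ 0.5172 -0.0845  0.1002] yaw 99.18 open 0.193 F [ 0.7  0.4 -1. ] ff 39.2
shift [ 0.2  -0.11  3.58] rot [ 0.1   0.1  -0.12]
```

Emit:
arm_command(
  series=[0.1,-0.1,0.4,0,0,0,1,0.1,-0.1,0.4,0,0,0,1,0.1,-0.1,0.4,0,0,0,1,0.1,-0.1,0.4,0,0,0,1,0.1,-0.1,0.4,0,0,0,1,0.1,-0.1,0.4,0,0,0,1],
)

```text
time: 7.05
eef_pos: [0.5161, -0.0838, 0.0963]
tcp_rot: [0.648, 0.761, 0.0, 0.001]
contact_force: [0.0, -0.6, -1.1]
opening: 0.195
finger_force: 39.2
```

```bash
python3 - <<'E'
from h import *
go([.5158,-.0828,.0644],99.3)
E
```

```text
t 7.05 p [ 0.5161 -0.0838  0.0963] yaw 99.18 open 0.195 F [ 0.  -0.6 -1.1] ff 39.2
shift [ 0.11 -0.02  3.19] rot [ 0.12  0.11 -0.12]
```

Emit:
arm_command(
  series=[0,0,0,0,0,0,1,0,0,0,0,0,0,1],
)

```text
time: 7.22
eef_pos: [0.516, -0.0837, 0.0962]
tcp_rot: [0.648, 0.761, 0.0, 0.001]
contact_force: [1.4, -0.1, -0.5]
opening: 0.195
finger_force: 39.2
```

```bash
python3 - <<'E'
from h import *
go([.5158,-.0828,.0644],99.3)
E
```

```text
t 7.22 p [ 0.516  -0.0837  0.0962] yaw 99.18 open 0.195 F [ 1.4 -0.1 -0.5] ff 39.2
shift [ 0.1  -0.01  3.18] rot [ 0.11  0.1  -0.12]
```

Emit:
arm_command(
  series=[0.08,0,0.3,0,0,0,1,0.08,0,0.6,0,0,0,1,0.08,0,0.9,0,0,0,1,0.08,0,1.2,0,0,0,1,0.08,0,1.2,0,0,0,1,0.08,0,1.2,0,0,0,1],
)

```text
time: 7.72
eef_pos: [0.5156, -0.0828, 0.0837]
tcp_rot: [0.648, 0.761, -0.0, 0.001]
contact_force: [-1.0, 0.0, -1.0]
opening: 0.192
finger_force: 39.2
```

No contact with the underside about 5 mm below the mouth, so the plug has entered. Continuing down.

Emit:
arm_command(
  series=[0,0,0.4,0,0,0,1,0,0,0.8,0,0,0,1,0,0,1.2,0,0,0,1,0,0,1.5,0,0,0,1,0,0,1.7,0,0,0,1,0,0,1.8,0,0,0,1,0,0,1.8,0,0,0,1],
)

```text
time: 8.3
eef_pos: [0.5157, -0.0829, 0.0658]
tcp_rot: [0.648, 0.761, -0.0, 0.001]
contact_force: [0.3, -0.6, -0.4]
opening: 0.196
finger_force: 39.2
```

Emit:
arm_command(
  series=[0,0,0.1,0,0,0,1,0,0,0.2,0,0,0,1,0,0,0.3,0,0,0,1,0,0,0.3,0,0,0,1],
)

```text
time: 8.63
eef_pos: [0.5164, -0.0832, 0.0645]
tcp_rot: [0.648, 0.761, 0.0, 0.001]
contact_force: [-2.1, -0.3, 5.1]
opening: 0.194
finger_force: 39.8
```

Floor contact came at TCP z=0.0645, against 0.0644 expected, so it's seated. I'll release and retreat.

Emit:
arm_command(
  series=[0,0,0,0,0,0,0.5,0,0,0,0,0,0,0.5,0,0,0,0,0,0,0.5,0,0,0,0,0,0,0.5,0,0,-2,0,0,0,0.5,0,0,-5,0,0,0,0.5,0,0,-8,0,0,0,0.5,0,0,-11,0,0,0,0.5,0,0,-11,0,0,0,0.5,0,0,-11,0,0,0,0.5],
)

```text
time: 9.47
eef_pos: [0.5171, -0.0833, 0.1756]
tcp_rot: [0.648, 0.761, 0.001, 0.004]
contact_force: [-0.2, -0.2, -1.0]
opening: 0.501
finger_force: 0.0
```

```bash
python3 - <<'E'
from h import *
from plant import vision,telemetry
s=telemetry.get_state();c=vision.read_camera("wrist");c["pose"]=(s["eef_pos"],s["tcp_rot"])
pickle.dump(c,open("w5.pkl","wb"));im=c["color"]
# numeric check: white-ish stem top at z=.089, blue carriage rectangle
hsv=cv2.cvtColor(im,cv2.COLOR_BGR2HSV)
q=proj(c,[.5158,-.0828,.089],c["pose"])[0];print("stem top predicted",q)
x0,y0=(q-22).astype(int);w=hsv[y0:y0+44,x0:x0+44]
ys,xs=np.nonzero(cv2.inRange(w,(0,0,150),(180,70,255)));print("seen",xs.mean()+x0,ys.mean()+y0,np.ptp(xs),np.ptp(ys))
m=cv2.inRange(hsv,(18,120,120),(35,255,255));n,l,st,ce=cv2.connectedComponentsWithStats(m)
for i in range(1,n):
    if 15<st[i,4]<400: print("yel",st[i],ce[i],toplane(c,ce[i],.057,c["pose"]).round(4))
m=cv2.inRange(hsv,(45,120,40),(85,255,255));ys,xs=np.nonzero(m);print("green",len(xs),xs.mean(),ys.mean())
go([.5281,-.1575,.155],99.3)
E
```

```text
stem top predicted [274.23052889 214.70621762]
seen 275.25970873786406 215.91990291262135 23 22
yel [270 241   9   8  60] [274.  244.5] [ 0.5214 -0.1188  0.057 ]
green 467 274.6188436830835 197.20770877944327
t 9.52 p [ 0.5158 -0.0828  0.1735] yaw 99.18 open 0.5 F [-0.5  0.2 -0.2] ff 0.0
shift [-7.56  0.02  1.86] rot [ 0.15  0.13 -0.12]
```

The stem top is where the seated height predicts (within about 1 px), and the pin confirms the carriage centre at (.5215,−.1188). The knob is therefore at (.528,−.158).

Emit:
arm_command(
  series=[-3,0,0,0,0,0,0.4,-6,0,0,0,0,0,0.4,-7.6,0,0,0,0,0,0.4,-7.6,0,2,0,0,0,0.4,-7.6,0,4,0,0,0,0.4,-7.6,0,5,0,0,0,0.4,-7.6,0,5,0,0,0,0.4,-7.6,0,5,0,0,0,0.4],
)

```text
time: 10.18
eef_pos: [0.527, -0.1573, 0.1219]
tcp_rot: [0.648, 0.761, -0.0, -0.0]
contact_force: [0.3, -0.1, 0.0]
opening: 0.598
finger_force: 0.0
```

```bash
python3 - <<'E'
from h import *
go([.5281,-.1583,.063],99.3)
E
```

```text
t 10.18 p [ 0.527  -0.1573  0.1219] yaw 99.18 open 0.598 F [ 0.3 -0.1  0. ] ff 0.0
shift [-0.12  0.09  5.89] rot [-0.05 -0.02 -0.12]
```

Emit:
arm_command(
  series=[-0.1,0.1,1.5,0,0,0,0.4,-0.1,0.1,3.5,0,0,0,0.4,-0.1,0.1,5.5,0,0,0,0.4,-0.1,0.1,5.9,0,0,0,0.4,-0.1,0.1,5.9,0,0,0,0.4,-0.1,0.1,5.9,0,0,0,0.6,-0.1,0.1,5.9,0,0,0,0.8,-0.1,0.1,5.9,0,0,0,1,-0.1,0.1,5.9,0,0,0,1,-0.1,0.1,5.9,0,0,0,1],
  force=80,
)

```text
time: 11.02
eef_pos: [0.5289, -0.1596, 0.0666]
tcp_rot: [0.648, 0.762, -0.001, 0.001]
contact_force: [-4.9, -0.8, 5.5]
opening: 0.232
finger_force: 78.2
```

Emit:
arm_command(
  series=[0,0,0,0,0,0,1,0,0,0,0,0,0,1,0,0,0,0,0,0,1],
)

```text
time: 11.27
eef_pos: [0.5289, -0.1596, 0.0666]
tcp_rot: [0.648, 0.762, -0.001, 0.001]
contact_force: [-5.9, -0.4, 5.4]
opening: 0.237
finger_force: 78.2
```

```bash
python3 - <<'E'
from h import *
go([.5281,-.1583,.063],99.3)
E
```

```text
t 11.27 p [ 0.5289 -0.1596  0.0666] yaw 99.26 open 0.237 F [-5.9 -0.4  5.4] ff 78.2
shift [ 0.14 -0.06  0.36] rot [-0.01  0.17 -0.04]
```

```bash
python3 - <<'E'
from h import *
c=pickle.load(open("w1.pkl","rb"));p=c["pose"]
a=np.radians(99.28);e=np.array([np.cos(a),np.sin(a)]);ex=np.array([np.sin(a),-np.cos(a)])
ctr=np.array([.5216,-.1188])
for n,u,v,z,known in(("bar near",408,180,.076,-55),("stop top near knob",293,254,.038,None),("base corner",337,263,.012,-170),("base corner2",248,262,.012,-170)):
    d=toplane(c,(u,v),z,p)[:2]-ctr; print(n,"rel y",(d@e*1000).round(1),"rel x",(d@ex*1000).round(1),"carriage stage y",known and (known-d@e*1000).round(1))
c=pickle.load(open("top0.pkl","rb"))
f=lambda u,v:((u+.5)/4.4-.5+170,(v+.5)/4.4-.5+165)
for n,u,v,z,known in(("far corner",376,366,.012,170),("near corner",742,162,.012,-170),("near corner2",672,52,.012,-170)):
    d=toplane(c,f(u,v),z)[:2]-ctr; print(n,"rel y",(d@e*1000).round(1),"rel x",(d@ex*1000).round(1),"carriage stage y",known-(d@e*1000).round(1))
from plant import vision,telemetry
s=telemetry.get_state();c=vision.read_camera("wrist");P=(s["eef_pos"],s["tcp_rot"]);print(proj(c,[[*ctr,.057],[*ctr,.053]],P))
hsv=cv2.cvtColor(c["color"],cv2.COLOR_BGR2HSV)
n,l,st,ce=cv2.connectedComponentsWithStats(cv2.inRange(hsv,(18,120,120),(35,255,255)))
print([(st[i].tolist(),ce[i].round(1)) for i in range(1,n) if st[i,4]>20])
E
```

```text
bar near rel y 17.6 rel x 99.7 carriage stage y -72.6
stop top near knob rel y -74.4 rel x -1.1 carriage stage y None
base corner rel y -96.3 rel x 53.9 carriage stage y -73.7
base corner2 rel y -97.1 rel x -53.1 carriage stage y -72.9
far corner rel y 241.4 rel x -54.8 carriage stage y -71.4
near corner rel y -98.0 rel x -53.7 carriage stage y -72.0
near corner2 rel y -95.2 rel x 54.5 carriage stage y -74.8
[[275.55618806 179.57232549]
 [275.56677325 178.03260455]]
[([268, 170, 17, 18, 219], array([275.7, 179.2])), ([540, 265, 20, 78, 1039], array([551.8, 301.7]))]
```

The carriage sits at stage y≈−73 mm (six estimates agree within 2 mm), so the notch centre is 43–113 mm ahead. I'll slide 32 mm first.

Emit:
arm_command(
  series=[0.2,-0.1,-0.2,0,0,0,1,0.5,-0.1,-0.2,0,0,0,1,0.9,-0.1,-0.2,0,0,0,1,1.3,-0.1,-0.2,0,0,0,1,1.7,-0.1,-0.2,0,0,0,1,2.1,-0.1,-0.2,0,0,0,1,2.5,-0.1,-0.2,0,0,0,1,2.9,-0.1,-0.2,0,0,0,1,3.2,-0.1,-0.2,0,0,0,1,3.2,-0.1,-0.2,0,0,0,1],
)

```text
time: 12.15
eef_pos: [0.5237, -0.1276, 0.0666]
tcp_rot: [0.648, 0.762, 0.0, 0.002]
contact_force: [3.8, -0.3, -4.9]
opening: 0.231
finger_force: 80.4
```

```bash
cat > pin.py <<'E'
from h import *
from plant import vision,telemetry
s=telemetry.get_state();c=vision.read_camera("wrist");P=(s["eef_pos"],s["tcp_rot"])
a=np.radians(99.28);e=np.array([np.cos(a),np.sin(a)]);ex=np.array([np.sin(a),-np.cos(a)])
hsv=cv2.cvtColor(c["color"],cv2.COLOR_BGR2HSV)
m=cv2.inRange(hsv,(18,120,120),(35,255,255));m[:,:250]=0;m[:,300:]=0
n,l,st,ce=cv2.connectedComponentsWithStats(m);i=1+st[1:,4].argmax()
d=s["eef_pos"][:2]-[.5289,-.1596]
print("t",round(s["time"],2),"along",(d@e*1000).round(1),"across",(d@ex*1000).round(1),"z",s["eef_pos"][2].round(4),"F along",(s["contact_force"][:2]@e).round(1),"F",s["contact_force"].round(1),"pin",st[i].tolist(),ce[i].round(1))
E
python3 pin.py
```

```text
t 12.15 along 32.4 across -0.0 z 0.0666 F along -0.9 F [ 3.8 -0.3 -4.9] pin [268, 170, 17, 18, 225] [275.7 178.8]
```

Emit:
arm_command(
  series=[0.1,0.05,0.1,0,0,0,1,0.2,0.05,0.1,0,0,0,1,0.3,0.05,0.1,0,0,0,1,0.4,0.05,0.1,0,0,0,1],
)

```text
time: 12.53
eef_pos: [0.523, -0.1237, 0.0666]
tcp_rot: [0.648, 0.762, -0.0, 0.001]
contact_force: [-3.4, -1.5, 6.0]
opening: 0.239
finger_force: 81.4
```

Emit:
arm_command(
  series=[0.1,0,0,0,0,0,1,0.2,0,0,0,0,0,1,0.3,0,0,0,0,0,1,0.4,0,0,0,0,0,1],
)

```text
time: 12.87
eef_pos: [0.5221, -0.1181, 0.0665]
tcp_rot: [0.648, 0.761, 0.001, -0.0]
contact_force: [-2.7, 4.9, 8.3]
opening: 0.239
finger_force: 81.6
```

Emit:
arm_command(
  series=[0.1,0,0,0,0,0,1,0.2,0,0,0,0,0,1,0.3,0,0,0,0,0,1,0.4,0,0,0,0,0,1],
)

```text
time: 13.2
eef_pos: [0.5218, -0.1161, 0.0666]
tcp_rot: [0.648, 0.762, -0.001, 0.002]
contact_force: [-3.4, -5.7, 4.7]
opening: 0.235
finger_force: 81.4
```

```bash
python3 pin.py
```

```text
t 13.2 along 44.1 across 0.0 z 0.0666 F along -5.1 F [-3.4 -5.7  4.7] pin [268, 170, 16, 16, 203] [275.7 177.8]
```

Force along the rail swung from +4.9 N (drawn in) to −5.7 N (resisting), and the pin image moved and shrank as it sank. This is the notch, so I'll ease back to the centre.

Emit:
arm_command(
  series=[-0.05,0,0,0,0,0,1,-0.1,0,0,0,0,0,1,-0.1,0,0,0,0,0,1,-0.1,0,0,0,0,0,1],
)

```text
time: 13.58
eef_pos: [0.5218, -0.1163, 0.0665]
tcp_rot: [0.648, 0.762, 0.0, 0.001]
contact_force: [-3.7, 0.1, 5.9]
opening: 0.238
finger_force: 81.5
```

```bash
python3 pin.py
```

```text
t 13.58 along 43.9 across 0.0 z 0.0665 F along 0.7 F [-3.7  0.1  5.9] pin [268, 170, 16, 16, 203] [275.7 177.8]
```

Emit:
arm_command(
  series=[0,0,-0.1,0,0,0,1,0,0,-0.1,0,0,0,1,0,0,-0.1,0,0,0,1,0,0,-0.1,0,0,0,1,0,0,-0.1,0,0,0,1,0,0,-0.1,0,0,0,1],
)

```text
time: 14.13
eef_pos: [0.5218, -0.1162, 0.0665]
tcp_rot: [0.648, 0.761, 0.0, 0.001]
contact_force: [-2.2, 0.6, 5.2]
opening: 0.234
finger_force: 81.3
```

```bash
python3 pin.py; python3 - <<'E'
from h import *
from plant import vision
w=vision.read_camera("wrist")["color"];t=vision.read_camera("top")["color"]
cv2.imwrite("pics/fin.png",np.hstack([cv2.resize(w[90:300,180:380],(400,420)),cv2.resize(t[140:340,160:350],(400,420))]))
E
```

```text
t 14.13 along 43.9 across 0.0 z 0.0665 F along 1.0 F [-2.2  0.6  5.2] pin [268, 170, 16, 16, 203] [275.7 177.8]
```

View pics/fin.png

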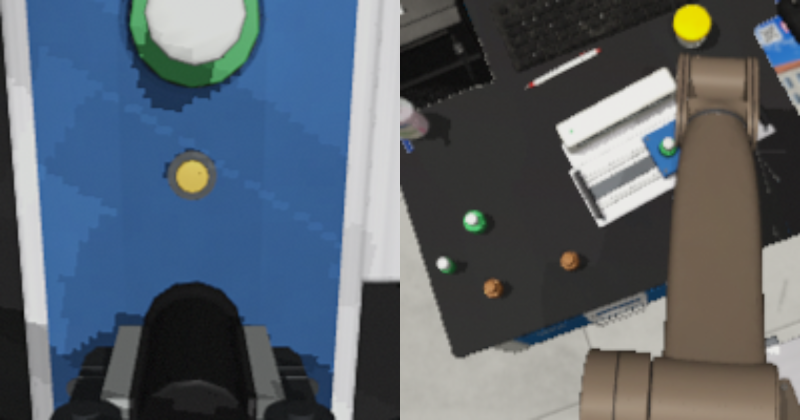

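The pin at (191,176) is sunk in its hole, the plug is seated in the bore at (195,20), and the knob is gripped. In the top half, thick, thin and both browns stand where they were. Handing in.

```bash
python3 -c "
from plant import ctrl
print(ctrl.sign_off())"
```

```text
the job is handed in; nothing more can be done
None
```

I seated the mid standard fully in the bore near home, then slid the carriage about 44 mm into the notch (pin sunk), where it rests with the knob still gripped; the job was handed in at about 14 s, with no verdict returned.

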